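# Build up the tiered cake stand

### The job

Put the cake stand together on its square wooden foot, from the bottom up: first the largest white tier, then the middle one, then the smallest, and last the wooden knob on top. Every part must sit fully down and level on the one below. Leave the salt shaker, the tamper, the coffee cup and the sugar pourer standing where they are.

Things in the scene. Friction and masses are not known exactly. Their poses are not given: they have to be found in the camera images.
- stand_foot: Foot of the cake stand: dark wooden block 96 mm square and 20 mm high with a short steel column (36 mm across) in its middle. The column's flat shoulder is 30 mm above the underside; on it a tapered spigot, 11 mm high, 19 mm wide at its root and 11 mm at its tip. Fixed to the worktop. Origin: centre of the underside, on the spigot's axis; z up.
- tier_large: White round plate, the largest of 3 tiers, a steel column in its middle: 134 mm across, rim 11 mm high. Column 36 mm thick (grip here), shoulder 60 mm above the underside; on it a tapered spigot like the foot's. Socket below, 24 mm wide, 14 mm deep, goes over the spigot below, underside resting on that shoulder. 300 g, loose. Origin: centre of the underside, z up. Yaw is free.
- tier_medium: White round plate, the middle one of 3 tiers, a steel column in its middle: 108 mm across, rim 11 mm high. Column 36 mm thick (grip here), shoulder 60 mm above the underside; on it a tapered spigot like the foot's. Socket below, 24 mm wide, 14 mm deep, goes over the spigot below, underside resting on that shoulder. 240 g, loose. Origin: centre of the underside, z up. Yaw is free.
- tier_small: White round plate, the smallest of 3 tiers, a steel column in its middle: 82 mm across, rim 11 mm high. Column 36 mm thick (grip here), shoulder 60 mm above the underside; on it a tapered spigot like the foot's. Socket below, 24 mm wide, 14 mm deep, goes over the spigot below, underside resting on that shoulder. 180 g, loose. Origin: centre of the underside, z up. Yaw is free.
- top_knob: Turned dark wooden knob, 54 mm high, about 34 mm in diameter (32 to 36 mm along its height), standing upright; grip it across its upper half. The same socket, 24 mm wide and 14 mm deep, in its underside. About 80 g, loose. Origin: centre of the underside; z up. Round: its yaw does not matter.
- sugar_pourer: Bystander: glass sugar pourer with a steel spout, 68 mm in diameter, 150 mm high, loose. Origin: centre of the underside.
- beer_tower: Obstacle, fixed: white beer tap tower at the back left, 130 mm wide column; its two taps stick out to about 105 mm in front of (-x) its origin, at y = -60 and +60 mm, from 240 mm height upward to over 400 mm. Keep the arm and what it carries clear of them. Origin: under the column; x away from the robot.
- salt_mill: Bystander: small round salt shaker, white-grey with a grey cap, 44 mm in diameter, 90 mm high, loose. Origin: centre of the underside.
- tamper: Bystander: coffee tamper, steel base 58 mm in diameter with an upright wooden handle, 87 mm high, loose. Origin: centre of the underside.
- coffee_cup: Bystander: white coffee cup with a handle, 63 mm wide, 93 mm long with its handle, 50 mm high, loose. Origin: under the middle of its length.
Not all that is in view belongs to the job. Of the things shaped like the top_knob, the wooden one is meant.

How it is judged:
By the outcome, as a careful person would: the job done as asked, in the order asked, and still so for the second after the job is handed in, with the robot touching nothing.
It also fails if it takes over 109 s, if anything falls off the work surface, if the arm or the gripper's body presses on something with over 40 N, if the wrist force passes 120 N, or if a joint passes its speed limit or range.

### The arm

A 6-joint arm with a two-finger parallel gripper is mounted at the origin on a cart in front of the work surface, level with it; the furniture and walls round the work are solid. World frame = base frame: x ahead of the robot, y to its left, z up, the work surface at z = 0. Lengths are in m, angles in rad, forces in N, time in s.
With the tool pointing down it reaches from about 0.375 to 0.825 m from the base axis. Payload 5.5 kg.
Tool frame: the origin (TCP) lies midway between the tips of the shut fingers; the grasp point (between the pads) lies 19 mm behind it; z points along the fingers, y is the direction in which the jaws open and shut (so a half turn about z gives the same grasp; the last joint's range is limited). The gripper opens to 85 mm and grips with 20 to 120 N. Pads are 22 mm wide; open, the fingers measure 114 mm over their backs; the gripper's body (76 mm by 85 mm) begins 54 mm behind the grasp point. The pads swing forward as they close: fully open they stand 13 mm farther back than shut.
Start: joints at [1.175, 0.314, -0.047, 1.21, 0, 1.571], TCP at [0.231, 0.554, 0.231] pointing down, gripper open.
Joint ranges: [-2.67, 2.67], [-0.69, 1.73], [-1.03, 1.25], [-2.08, 2.16], [-1.42, 1.45], [-3.14, 3.14]. Speed limits (rad/s): [2.39, 2.39, 3.01, 3.14, 3.14, 3.14].

### API

Orientations are given as a unit quaternion [x, y, z, w].
In Python, from rig import r, eyes, spotter gives the robot as it stands.
- The arm moves only by the shell command python3 -m crank 'ROWS' [FORCE]. ROWS is JSON, one flat list of numbers, 5 for each row, row after row: the shift along the tool's x, y, z in mm, then the turn about the tool's z in degrees, then the gripper command: -1 is shut, 1 is fully open, values between are in proportion. A call has 1 to 5 rows; each row is the pose to reach, as a shift and turn from the pose measured when the call began, along the tool's axes at that moment; what a row does not reach only later rows make up. A row lasts 1/10 s, in which the tool goes at most 50 mm and 8.59 degrees, less where a joint would pass 70% of its speed; a pose out of reach is approached as far as the arm can. A call with a gripper value outside its range is refused whole. The fingers move at their own pace and stop on an object; FORCE is the grip in N (left out, the last holds). Time passes only in rows, so rows that repeat a pose let the fingers close. It gives the time, the measured TCP pose, the force and the opening at its end, in the units of the state.
- r.read_state(): the state, without advancing time (a new reading comes with each control period).
- eyes.read_camera(name): name is "side" or "top" or "wrist"; returns a dict with "pixels" (420x560x3 uint8, red, green, blue), "fovy" (degrees; the focal length in pixels is half the picture's height over the tangent of half this angle, whatever the lens; pixels are square), "cx", "cy" (the principal point, pixels), "world_to_cam" (4x4, takes a point from world to camera coordinates). Camera axes: x right, y down, z forward; pixel columns grow to the right and rows downward; lengths in m; the calibration is good to about 2 mm. A picture is of the moment at which its call begins. There is no depth.
- r.finish_job(): hands the job in, once; it reports no verdict.
Trained networks look in a picture, given as the dict that the camera call returned (one of the last four; its "shot" number tells which), for a name from the list of things; names that differ only in an ending like _2 or _b are one class to them, and where a whole thing is asked for, a point or a joint stands for the part that bears it (a point fixed in the world has none). Each returns a list of dicts, best first, with "confidence" (0 to 1); they miss things now and then, are a little off and sometimes report something else, mostly with a low value. They report only what shows in the picture. A call takes as long as a camera call. They do not tell look-alikes from the thing itself.
- spotter.spot_in(target, picture): "box" ([centre column, centre row, width, height] in pixels, round what is visible of it).
- spotter.trace(target, picture): "pixels" (420x560 bool, what is visible of it) and "box" ([centre column, centre row, width, height] in pixels, round what is visible of it).
The state is a dict: "time": time; "joint_positions": joint angles; "qd": joint speeds; "joint_efforts": joint torques, N m; "ee_pos": TCP position; "tool_rot": TCP orientation; "contact_force": force on the tool from outside, world axes, zero at the start; "moment": the same for the moment, N m; "opening": finger opening in m.
Only numpy, scipy, OpenCV 4.12 (cv2) and the standard library are available. Lean on these libraries where they do the work, as an engineer would, in place of code of your own. Each camera call takes 0.05 s, during which the arm holds its last target.

## Working session

There is one attempt and no reset: what is moved stays moved. The work goes in short steps, Python scripts to look and compute and a shell command to move; the robot and the scene stay as the last step left them, time stands still between calls to the robot, and variables do not carry over. Pictures are saved under pics/ and viewed, and the job is handed in when it is done.

```bash
ls; mkdir -p pics
python3 - <<'E'
from rig import r, eyes, spotter
import cv2
print(r.read_state())
for n in ["side","top","wrist"]:
    p=eyes.read_camera(n)
    cv2.imwrite(f"pics/{n}0.png",p["pixels"][:,:,::-1])
    print(n,p["fovy"],p["cx"],p["cy"],p["world_to_cam"].tolist() if hasattr(p["world_to_cam"],'tolist') else p["world_to_cam"],p["shot"])
E
```

```text
pics
{'time': 0.0, 'joint_positions': array([ 1.17501118e+00,  3.14186496e-01, -4.80668733e-02,  1.21016678e+00,
       -2.83889960e-05,  1.57078469e+00]), 'qd': array([-3.76743841e-04, -8.91315782e-04,  5.32256933e-05, -2.59528807e-04,
       -6.18522555e-04,  8.57421024e-04]), 'joint_efforts': array([ 7.51973712e-04, -5.39592969e+01,  3.39747083e+01,  1.91750354e-02,
       -3.06283063e-06, -2.28488215e-07]), 'ee_pos': array([0.23111422, 0.55310044, 0.23046358]), 'tool_rot': array([ 1.96597695e-01,  9.80483904e-01, -7.98856473e-04, -1.45712037e-04]), 'contact_force': array([0.17389784, 0.32313337, 0.02047336]), 'moment': array([0.04025932, 0.01048386, 0.00874631]), 'opening': 0.08544089725959263}
side 48.03308297826699 291.6684713197293 203.69954515674783 [[0.8952531017125401, -0.4450111197594233, 0.02206778567368908, -0.48634783874291304], [-0.23899082538506183, -0.5214121083359744, -0.8191537088131878, 0.164247650365855], [0.376038919868466, 0.7280759002817618, -0.5731493820750913, 0.9129634996051064], [0.0, 0.0, 0.0, 1.0]] 1
top 57.495413197547705 276.35848744589254 207.67846839237987 [[-0.01043629690055138, -0.9999454619705913, -0.00039596896853712557, 0.01774901317321319], [-0.982120489008769, 0.01032469441709242, -0.1879700661125857, 0.5466457112124636], [0.1879639028541909, -0.0015728221813552418, -0.982174677669001, 0.8178037380823784], [0.0, 0.0, 0.0, 1.0]] 2
wrist 59.56855529259639 276.42646649088186 209.83660744009188 [[0.38565292663102557, 0.9226417322608659, -0.002013472521403319, -0.5981608107419144], [0.8730292262831798, -0.3642077835028249, 0.3243033464078851, -0.04176286909284203], [0.2984824789436025, -0.12682635501593925, -0.9459509952619395, 0.38093546164193776], [0.0, 0.0, 0.0, 1.0]] 3
```

View pics/top0.png

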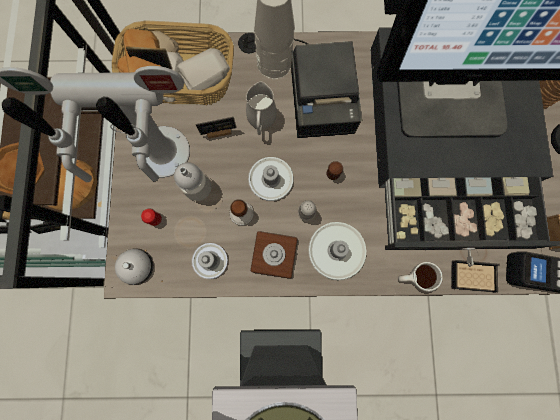

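View pics/side0.png

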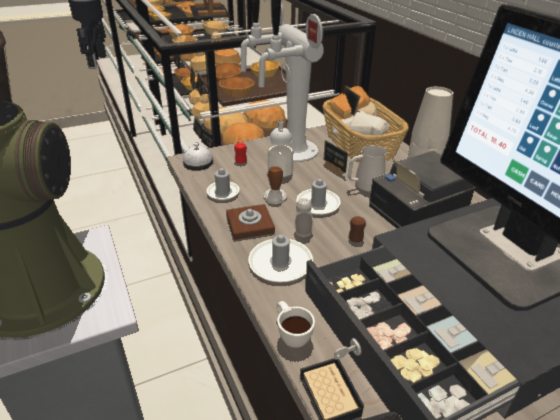

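View pics/wrist0.png

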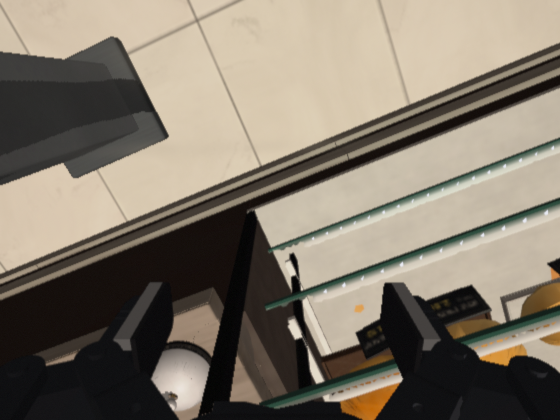

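```bash
cat > h.py <<'E'
from rig import r, eyes, spotter
import cv2, numpy as np
from scipy.optimize import minimize
def tier(R): return [[(0,R*.9),(.011,R)],[(0,.018),(.06,.018)],[(.06,.0095),(.071,.0055)]]
SH={'tier_large':tier(.067),'tier_medium':tier(.054),'tier_small':tier(.041),
'top_knob':[[(0,.017),(.054,.017)]],'salt_mill':[[(0,.022),(.09,.018)]],'tamper':[[(0,.029),(.02,.029)],[(.02,.012),(.087,.016)]],
'sugar_pourer':[[(0,.034),(.15,.02)]],'coffee_cup':[[(0,.02),(.05,.0315)]],
'stand_foot':None}
def proj(p,P):
    M=np.array(p['world_to_cam']); c=P@M[:3,:3].T+M[:3,3]
    f=p['pixels'].shape[0]/2/np.tan(np.radians(p['fovy'])/2)
    return np.c_[f*c[:,0]/c[:,2]+p['cx'], f*c[:,1]/c[:,2]+p['cy']]
def ray(p,u,v,z):
    M=np.array(p['world_to_cam']); f=p['pixels'].shape[0]/2/np.tan(np.radians(p['fovy'])/2)
    d=M[:3,:3].T@np.array([(u-p['cx'])/f,(v-p['cy'])/f,1]); o=-M[:3,:3].T@M[:3,3]
    return (o+d*(z-o[2])/d[2])
def sil(p,name,x,y,z=0,yaw=0):
    m=np.zeros((420*4,560*4),np.uint8); t=np.linspace(0,2*np.pi,60)
    S=SH[name]; parts=[]
    if name=='stand_foot':
        a=yaw+np.pi/4+np.arange(4)*np.pi/2
        parts.append(np.array([[x+.0679*np.cos(q),y+.0679*np.sin(q),z+h] for h in (0,.02) for q in a]))
        S=[[(.02,.018),(.03,.018)],[(.03,.0095),(.041,.0055)]]
    for part in S:
        parts.append(np.concatenate([np.c_[x+R*np.cos(t),y+R*np.sin(t),0*t+z+h] for h,R in part]))
    for P in parts:
        q=cv2.convexHull(((proj(p,P)+.5)*4).astype(np.float32))
        cv2.fillConvexPoly(m,np.round(q).astype(np.int32),1)
    return cv2.resize(m.astype(np.float32),(560,420),interpolation=cv2.INTER_AREA)
def fit(p,name,mask,x0,z=0):
    mask=mask.astype(np.float32)
    def cost(v):
        s=sil(p,name,v[0]*.01,v[1]*.01,z,v[2] if len(v)>2 else 0)
        return 1-np.minimum(s,mask).sum()/np.maximum(s,mask).sum()
    v0=[x0[0]*100,x0[1]*100]
    best=None
    for yw in ([0,.3,-.3,.6] if name=='stand_foot' else [None]):
        v=v0+([yw] if yw is not None else [])
        sim=np.array([v]+[np.array(v)+d for d in np.eye(len(v))*.6])
        o=minimize(cost,v,method='Nelder-Mead',options=dict(initial_simplex=sim,xatol=.01,fatol=1e-4,maxiter=120))
        if best is None or o.fun<best.fun: best=o
    return best.x[0]*.01,best.x[1]*.01,(best.x[2] if len(best.x)>2 else 0),1-best.fun
def show(p,name): cv2.imwrite(f'pics/{name}.png',p['pixels'][:,:,::-1])
E
python3 - <<'E'
from h import *
for cam in ['top','side']:
    p=eyes.read_camera(cam)
    for n in SH:
        L=spotter.trace(n,p)
        for d in L[:2]:
            if d['confidence']<.3: continue
            b=d['box']; x0=ray(p,b[0],b[1],.02)
            print(cam,n,round(d['confidence'],2),np.round(b,0),np.round(fit(p,n,d['pixels'],x0),4))
E
```

```text
top tier_large 0.89 [338. 253.  57.  58.] [ 0.4531 -0.1276  0.      0.9761]
top tier_medium 0.9 [271. 178.  51.  40.] [0.6287 0.0262 0.     0.9703]
top tier_small 0.56 [210. 261.  32.  37.] [0.4331 0.1685 0.     0.9608]
top top_knob 0.76 [151. 217.  24.  19.] [0.5337 0.3027 0.     0.9312]
top top_knob 0.53 [336. 169.  15.  16.] [ 0.641  -0.1261  0.      0.8234]
top salt_mill 0.8 [308. 211.  11.  20.] [ 0.5397 -0.0568  0.      0.7355]
top tamper 0.8 [242. 211.  26.  22.] [0.5442 0.0959 0.     0.8996]
top sugar_pourer 0.89 [196. 185.  36.  36.] [0.611  0.2048 0.     0.8591]
top coffee_cup 0.79 [419. 275.  39.  31.] [ 0.3915 -0.3182  0.      0.8357]
top stand_foot 0.7 [273. 254.  41.  48.] [ 0.4451  0.0201 -0.1881  0.9491]
side tier_large 0.87 [280. 259.  61.  45.] [ 0.4535 -0.1263  0.      0.9273]
side tier_medium 0.67 [276. 186.  24.  38.] [0.5547 0.119  0.     0.5412]
side tier_medium 0.55 [317. 198.  42.  34.] [0.6307 0.0304 0.     0.8047]
side tier_small 0.65 [223. 184.  34.  32.] [0.4346 0.1746 0.     0.9231]
side top_knob 0.72 [355. 230.  20.  27.] [ 0.6425 -0.124   0.      0.8602]
side top_knob 0.5 [239. 151.  12.  14.] [0.5327 0.3052 0.     0.818 ]
side salt_mill 0.76 [306. 216.  22.  42.] [ 0.546  -0.0517  0.      0.7493]
side tamper 0.63 [274. 183.  22.  40.] [0.5424 0.0933 0.     0.8138]
side sugar_pourer 0.81 [282. 148.  28.  53.] [0.6153 0.2165 0.     0.7101]
side coffee_cup 0.77 [293. 324.  36.  52.] [ 0.3903 -0.3179  0.      0.8691]
side stand_foot 0.6 [250. 221.  51.  34.] [ 0.4449  0.0248 -0.1892  0.9105]
```

```bash
cat >> h.py <<'E'
from scipy.spatial.transform import Rotation as Ro
def st():
    s=r.read_state(); R=Ro.from_quat(s['tool_rot']).as_matrix()
    print('t %.2f'%s['time'],'pos',np.round(s['ee_pos']*1e3,1),'yaw_y %.1f'%np.degrees(np.arctan2(R[1,1],R[0,1])),'tilt',np.round(R[:2,2],4),'F',np.round(s['contact_force'],1),'M',np.round(s['moment'],2),'open %.1f'%(s['opening']*1e3),'q',np.round(s['joint_positions'],2))
    return s,R
def go(*T):
    "targets x,y,z mm; prints rows shift; yaw_y target 0"
    s,R=st()
    yw=np.degrees(np.arctan2(R[1,1],R[0,1]))
    for t in T:
        d=R.T@(np.array(t[:3])/1-s['ee_pos']*1e3); print('->',t,'shift',np.round(d,1),'turn %.1f'%(yw-(t[3] if len(t)>3 else 0)))
E
cat > go.py <<'E'
import sys,json
from h import *
go(*json.loads(sys.argv[1]))
E
python3 go.py '[[453,-127,200]]'
```

```text
t 1.15 pos [231.3 553.6 231.3] yaw_y 67.3 tilt [-0. -0.] F [-0.9 -0.9  0.1] M [0.01 0.01 0.03] open 85.7 q [ 1.18  0.31 -0.05  1.21  0.    1.57]
-> [453, -127, 200] shift [-467.  -542.5   31.3] turn 67.3
```

Run:
```python
from h import *
p=eyes.read_camera('wrist');M=np.array(p['world_to_cam']);o=-M[:3,:3].T@M[:3,3]
s,R=st();print(o,R.T@(o-s['ee_pos']),R.T@M[2,:3])
```

```text
t 1.20 pos [231.3 553.6 231.3] yaw_y 67.3 tilt [-0. -0.] F [-0.5  0.4 -0.3] M [-0.04 -0.01  0.03] open 85.3 q [ 1.18  0.31 -0.05  1.21  0.    1.57]
[0.15355345 0.58526159 0.37346524] [ 0.08394591 -0.00078217 -0.14218128] [-3.24323287e-01 -4.70855552e-04  9.45946184e-01]
```

```bash
python3 -m crank '[-467,-542,31,67,1,-467,-542,31,67,1,-467,-542,31,67,1,-467,-542,31,67,1,-467,-542,31,67,1]'; python3 go.py '[[453,-127,200]]'
```

```text
time: 1.7
ee_pos: [0.309, 0.3144, 0.2205]
tool_rot: [0.544, 0.839, 0.0, 0.0]
contact_force: [1.1, -0.9, -0.5]
opening: 0.0855
t 1.70 pos [309.  314.4 220.5] yaw_y 24.0 tilt [0.0006 0.0003] F [ 1.1 -0.9 -0.5] M [-0.01 -0.13  0.01] open 85.5 q [ 0.79  0.02 -0.42  1.13 -0.    1.95]
-> [453, -127, 200] shift [-461.8  -48.4   20.5] turn 24.0
```

```bash
python3 -m crank '[-462,-48,20,24,1,-462,-48,20,24,1,-462,-48,20,24,1,-462,-48,20,24,1,-462,-48,20,24,1]'; python3 go.py '[[453,-127,180]]'
```

```text
time: 2.2
ee_pos: [0.3866, 0.0768, 0.2101]
tool_rot: [0.707, 0.707, 0.001, 0.0]
contact_force: [0.8, 0.6, 0.3]
opening: 0.0856
t 2.20 pos [386.6  76.8 210.1] yaw_y 0.1 tilt [0.002  0.0006] F [0.8 0.6 0.3] M [ 0.01 -0.04  0.01] open 85.6 q [ 0.2  -0.07 -0.53  1.1   0.    1.77]
-> [453, -127, 180] shift [-203.9   66.1   30.1] turn 0.1
```

```bash
python3 -m crank '[-204,66,30,0,1,-204,66,30,0,1,-204,66,30,0,1,-204,66,30,0,1,-204,66,30,0,1]'
cat > wfit.py <<'E'
import sys
from h import *
st()
p=eyes.read_camera('wrist'); show(p,sys.argv[1])
for a in sys.argv[2:]:
    n,x,y,z=a.split(',')
    for d in spotter.trace(n,p)[:2]:
        print(n,round(d['confidence'],2),np.round(d['box']),np.round(fit(p,n,d['pixels'],(float(x)/1e3,float(y)/1e3),float(z)/1e3),4))
E
python3 wfit.py w1 tier_large,453,-127,0 stand_foot,445,22,0
```

```text
time: 2.7
ee_pos: [0.4537, -0.131, 0.1797]
tool_rot: [0.708, 0.706, 0.001, 0.001]
contact_force: [0.0, 1.2, 0.5]
opening: 0.0856
t 2.70 pos [ 453.7 -131.   179.7] yaw_y -0.2 tilt [ 0.0027 -0.0007] F [0.  1.2 0.5] M [ 0.    0.01 -0.01] open 85.6 q [-0.28  0.1  -0.43  1.03  0.    1.29]
tier_large 0.69 [401.  97.  79.  58.] [ 0.453 -0.127  0.     0.   ]
tier_large 0.68 [272. 174. 157. 149.] [ 0.4516 -0.1282  0.      0.9865]
stand_foot 0.56 [259.  33. 139.  66.] [ 0.443   0.0203 -0.1722  0.9773]
```

View pics/w1.png

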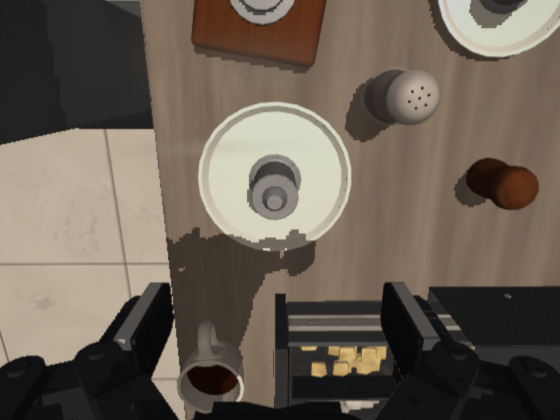

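```bash
python3 go.py '[[452,-128,26]]'; python3 -m crank '[3,-2,100,0,1,3,-2,100,0,1,3,-2,154,0,1,3,-2,154,0,1,3,-2,154,0,1]' 40;python3 go.py '[[452,-128,26]]'
```

```text
t 2.85 pos [ 452.7 -127.9  179.8] yaw_y -0.1 tilt [0.0013 0.0011] F [ 0.  -0.  -0.1] M [ 0.06 -0.01 -0.02] open 85.3 q [-0.28  0.1  -0.43  1.04  0.    1.3 ]
-> [452, -128, 26] shift [ -0.3  -0.9 153.8] turn -0.1
time: 3.35
ee_pos: [0.4498, -0.1234, 0.0258]
tool_rot: [0.707, 0.707, 0.0, -0.001]
contact_force: [0.2, -0.3, 0.6]
opening: 0.0855
t 3.35 pos [ 449.8 -123.4   25.8] yaw_y -0.0 tilt [-0.0014  0.0022] F [ 0.2 -0.3  0.6] M [ 0.01  0.05 -0.03] open 85.5 q [-0.27  0.26 -0.64  0.67  0.    1.3 ]
-> [452, -128, 26] shift [-4.6  2.2 -0.2] turn -0.0
```

```bash
python3 -m crank '[-5,2,0,0,1,-5,2,0,0,1,-5,2,0,0,-1,-5,2,0,0,-1,-5,2,0,0,-1]' 60;python3 go.py '[[452,-128,26]]'; python3 -m crank '[0,0,0,0,-1,0,0,0,0,-1,0,0,0,0,-1,0,0,0,0,-1,0,0,0,0,-1]' 60;python3 go.py '[[452,-128,26]]'
```

```text
time: 3.85
ee_pos: [0.4521, -0.1286, 0.0264]
tool_rot: [0.707, 0.707, 0.001, -0.001]
contact_force: [0.0, 0.6, 0.1]
opening: 0.0439
t 3.85 pos [ 452.1 -128.6   26.4] yaw_y -0.0 tilt [-0.0004  0.0019] F [0.  0.6 0.1] M [ 0.02 -0.05 -0.02] open 43.9 q [-0.28  0.26 -0.63  0.68  0.    1.29]
-> [452, -128, 26] shift [ 0.6 -0.1  0.4] turn -0.0
time: 4.35
ee_pos: [0.4524, -0.1286, 0.0266]
tool_rot: [0.707, 0.707, 0.001, -0.001]
contact_force: [-1.2, -0.9, 5.4]
opening: 0.0344
t 4.35 pos [ 452.4 -128.6   26.6] yaw_y -0.0 tilt [-0.0001  0.0017] F [-1.2 -0.9  5.4] M [ 0.05  0.15 -0.03] open 34.4 q [-0.28  0.26 -0.63  0.68  0.    1.29]
-> [452, -128, 26] shift [ 0.6 -0.4  0.6] turn -0.0
```

```bash
python3 -m crank '[0,0,-10,0,-1,0,0,-40,0,-1,0,0,-80,0,-1,0,0,-110,0,-1,0,0,-110,0,-1]' 60;python3 -m crank '[0,0,0,0,-1]';python3 wfit.py w2 tier_large,453,-127,110
python3 - <<'E'
from h import *
p=eyes.read_camera('side');show(p,'s2')
E
```

```text
time: 4.85
ee_pos: [0.455, -0.1296, 0.1408]
tool_rot: [0.707, 0.707, 0.002, 0.002]
contact_force: [1.5, -0.3, -2.3]
opening: 0.035
time: 4.95
ee_pos: [0.4545, -0.1294, 0.1406]
tool_rot: [0.707, 0.707, 0.002, 0.002]
contact_force: [-0.8, -0.3, -3.1]
opening: 0.0344
t 4.95 pos [ 454.5 -129.4  140.6] yaw_y -0.0 tilt [0.0059 0.0001] F [-0.8 -0.3 -3.1] M [ 0.02 -0.    0.01] open 34.4 q [-0.28  0.13 -0.49  0.94  0.    1.29]
tier_large 0.57 [277. 251. 278. 256.] [ 0.4541 -0.1295  0.      0.853 ]
```

View pics/s2.png

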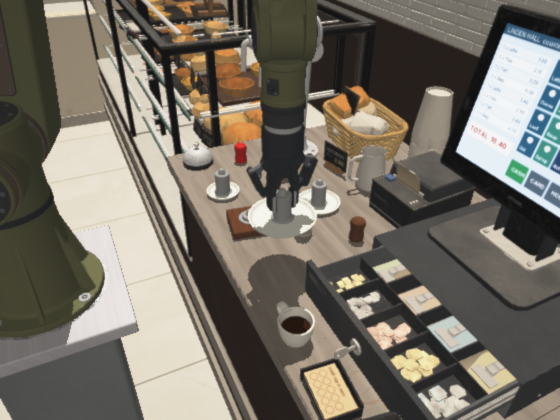

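View pics/w2.png

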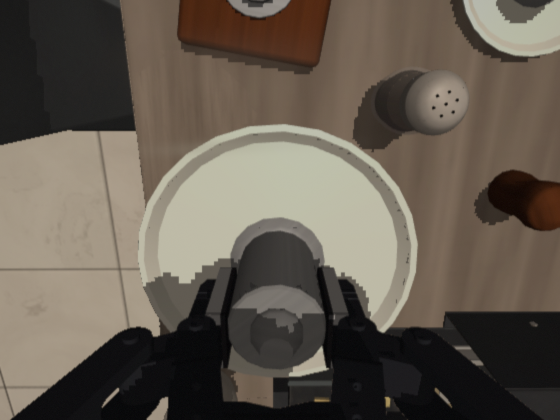

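```bash
python3 go.py '[[444.2,20.5,140]]'; python3 -m crank '[150,-10,0,0,-1,150,-10,0,0,-1,150,-10,0,0,-1,150,-10,0,0,-1,150,-10,0,0,-1]' 60; python3 -m crank '[0,0,0,0,-1,0,0,0,0,-1]'; python3 go.py '[[444.2,20.5,140],[444.2,20.5,56]]'
python3 - <<'E'
from h import *
p=eyes.read_camera('side');show(p,'s3')
E
```

```text
t 5.10 pos [ 454.  -129.3  139.5] yaw_y -0.0 tilt [0.0042 0.0006] F [-0.3  0.4 -2.7] M [-0.    0.02 -0.07] open 34.6 q [-0.28  0.13 -0.49  0.94  0.    1.29]
-> [444.2, 20.5, 140] shift [149.8  -9.9  -0.4] turn -0.0
time: 5.6
ee_pos: [0.4429, 0.0217, 0.1384]
tool_rot: [0.706, 0.708, 0.001, 0.001]
contact_force: [0.7, -0.2, -3.3]
opening: 0.0345
time: 5.8
ee_pos: [0.4424, 0.0206, 0.1377]
tool_rot: [0.707, 0.708, -0.0, 0.0]
contact_force: [-0.0, -1.5, -2.8]
opening: 0.0349
t 5.80 pos [442.4  20.6 137.7] yaw_y 0.1 tilt [ 0.0003 -0.0004] F [-0.  -1.5 -2.8] M [-0.04  0.02  0.01] open 34.9 q [ 0.05  0.08 -0.55  0.93 -0.    1.62]
-> [444.2, 20.5, 140] shift [-0.1  1.8 -2.3] turn 0.1
-> [444.2, 20.5, 56] shift [-0.1  1.7 81.7] turn 0.1
```

View pics/s3.png

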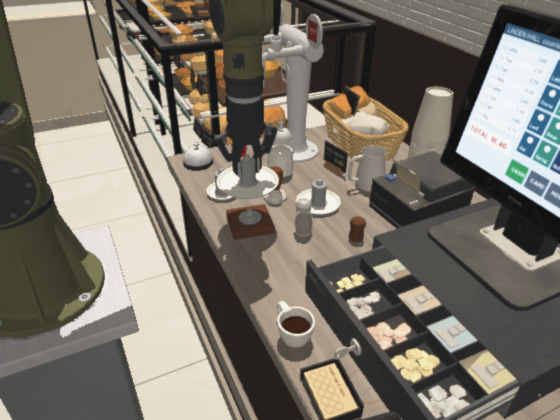

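```bash
python3 -m crank '[0,2,40,0,-1,0,2,66,0,-1,0,2,66,0,-1,0,2,66,0,-1]' 60; python3 go.py '[[444.2,20.5,56]]'
```

```text
time: 6.25
ee_pos: [0.4444, 0.0197, 0.0721]
tool_rot: [0.707, 0.707, -0.0, -0.0]
contact_force: [-0.0, -0.0, -2.1]
opening: 0.0346
t 6.25 pos [444.4  19.7  72.1] yaw_y -0.0 tilt [-0.0005 -0.0004] F [-0.  -0.  -2.1] M [-0.03 -0.02  0.03] open 34.6 q [ 0.04  0.16 -0.64  0.77 -0.    1.62]
-> [444.2, 20.5, 56] shift [ 0.8 -0.2 16.1] turn -0.0
```

```bash
python3 -m crank '[1,0,6,0,-1,1,0,11,0,-1,1,0,14,0,-1,1,0,16,0,-1,1,0,16,0,-1]' 60; python3 go.py '[[444.2,20.5,56]]'
```

```text
time: 6.75
ee_pos: [0.4446, 0.0207, 0.0567]
tool_rot: [0.707, 0.707, -0.0, 0.0]
contact_force: [-1.1, -0.1, 3.6]
opening: 0.0344
t 6.75 pos [444.6  20.7  56.7] yaw_y -0.0 tilt [ 0.0001 -0.0005] F [-1.1 -0.1  3.6] M [-0.05  0.46  0.04] open 34.4 q [ 0.05  0.18 -0.66  0.73 -0.    1.62]
-> [444.2, 20.5, 56] shift [-0.2 -0.4  0.7] turn -0.0
```

```bash
python3 -m crank '[0,0,2,0,-1,0,0,2,0,-1]' 60; python3 go.py '[[444.2,20.5,56]]';python3 -m crank '[0,0,0,0,0.1,0,0,0,0,0.1,0,0,0,0,0.1,0,0,0,0,0.6,0,0,0,0,0.6]'; python3 go.py '[[444.2,20.5,56]]'
```

```text
time: 6.95
ee_pos: [0.4448, 0.0207, 0.0565]
tool_rot: [0.707, 0.707, -0.0, 0.001]
contact_force: [-8.3, -1.0, 21.1]
opening: 0.035
t 6.95 pos [444.8  20.7  56.5] yaw_y -0.0 tilt [ 0.0006 -0.0008] F [-8.3 -1.  21.1] M [-0.13  2.05 -0.01] open 35.0 q [ 0.05  0.18 -0.66  0.73 -0.    1.62]
-> [444.2, 20.5, 56] shift [-0.2 -0.6  0.5] turn -0.0
time: 7.45
ee_pos: [0.4447, 0.0207, 0.0564]
tool_rot: [0.707, 0.707, -0.0, 0.0]
contact_force: [-0.3, 1.0, 0.7]
opening: 0.0683
t 7.45 pos [444.7  20.7  56.4] yaw_y -0.0 tilt [ 0.0004 -0.0008] F [-0.3  1.   0.7] M [-0.01 -0.02 -0.02] open 68.3 q [ 0.05  0.18 -0.66  0.73 -0.    1.62]
-> [444.2, 20.5, 56] shift [-0.2 -0.5  0.4] turn -0.0
```

```bash
python3 -m crank '[0,0,-50,0,1,0,0,-100,0,1,0,0,-140,0,1,0,0,-140,0,1]'; python3 go.py '[[629,27,200]]'; python3 -m crank '[0,140,0,0,1,0,185,0,0,1,0,185,0,0,1,0,185,0,0,1,0,185,0,0,1]'; python3 -m crank '[0,0,0,0,1,0,0,0,0,1]';python3 wfit.py w4 tier_medium,629,27,0
python3 - <<'E'
from h import *
for c in ['side','top']:
    p=eyes.read_camera(c);show(p,c+'4')
    for d in spotter.trace('tier_large',p)[:1]: print(c,d['confidence'],np.round(d['box']),[np.round(fit(p,'tier_large',d['pixels'],(.445,.021),z),4) for z in (.03,.035)])
E
```

```text
time: 7.85
ee_pos: [0.4484, 0.021, 0.2019]
tool_rot: [0.707, 0.707, 0.003, 0.004]
contact_force: [0.6, 1.0, -0.3]
opening: 0.0853
t 7.85 pos [448.4  21.  201.9] yaw_y -0.0 tilt [ 0.0098 -0.0003] F [ 0.6  1.  -0.3] M [ 0.02 -0.03  0.02] open 85.3 q [ 0.05  0.04 -0.45  1.07 -0.    1.62]
-> [629, 27, 200] shift [  6.1 180.6   3.6] turn -0.0
time: 8.35
ee_pos: [0.6372, 0.0209, 0.2011]
tool_rot: [0.707, 0.707, 0.003, 0.004]
contact_force: [0.9, -0.6, -0.4]
opening: 0.0854
time: 8.55
ee_pos: [0.636, 0.0209, 0.1998]
tool_rot: [0.707, 0.707, 0.002, 0.003]
contact_force: [0.2, 0.6, -0.2]
opening: 0.0852
t 8.55 pos [636.   20.9 199.8] yaw_y -0.0 tilt [ 0.0072 -0.0004] F [ 0.2  0.6 -0.2] M [ 0.02  0.01 -0.04] open 85.2 q [ 0.03  0.39 -0.01  1.16 -0.    1.6 ]
tier_medium 0.58 [267. 169. 117. 113.] [0.627  0.0261 0.     0.9799]
side 0.88 [250. 208.  57.  38.] [array([0.4452, 0.023 , 0.    , 0.9519]), array([0.4425, 0.0169, 0.    , 0.941 ])]
```

View pics/side4.png

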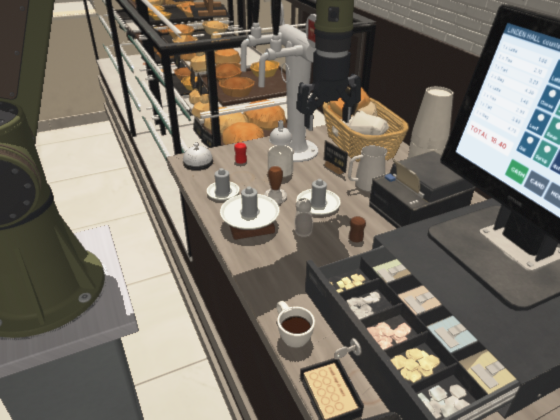

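View pics/w4.png

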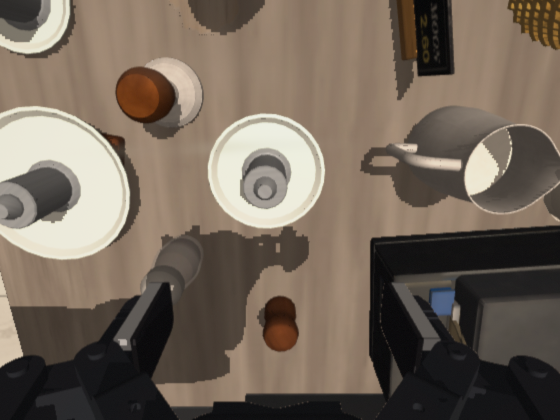

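```bash
python3 go.py '[[627.5,26,26]]'; python3 -m crank '[5,-7,60,0,1,5,-7,120,0,1,5,-7,173,0,1,5,-7,173,0,1,5,-7,173,0,1]'; python3 go.py '[[627.5,26,26]]'
```

```text
t 8.85 pos [636.7  20.9 201.7] yaw_y -0.0 tilt [ 0.0102 -0.0004] F [ 0.2 -0.1 -0.3] M [ 0.06 -0.02 -0.01] open 85.5 q [ 0.03  0.39 -0.01  1.16 -0.    1.6 ]
-> [627.5, 26, 26] shift [  5.2 -11.  175.6] turn -0.0
time: 9.35
ee_pos: [0.6276, 0.0257, 0.0248]
tool_rot: [0.707, 0.707, 0.001, 0.001]
contact_force: [-1.1, 0.3, 0.2]
opening: 0.0853
t 9.35 pos [627.6  25.7  24.8] yaw_y -0.0 tilt [ 0.003  -0.0006] F [-1.1  0.3  0.2] M [0.01 0.   0.01] open 85.3 q [ 0.04  0.51 -0.25  0.81 -0.    1.61]
-> [627.5, 26, 26] shift [ 0.3 -0.1 -1.2] turn -0.0
```

```bash
python3 -m crank '[0,0,-1,0,1,0,0,-1,0,-1,0,0,-1,0,-1,0,0,-1,0,-1,0,0,-1,0,-1]' 60; python3 -m crank '[0,0,0,0,-1,0,0,0,0,-1,0,0,0,0,-1,0,0,0,0,-1]' 60;python3 go.py '[[627.5,26,26]]'
```

```text
time: 9.85
ee_pos: [0.6285, 0.0258, 0.0274]
tool_rot: [0.707, 0.707, 0.002, 0.002]
contact_force: [-2.2, -0.7, 4.7]
opening: 0.0345
time: 10.25
ee_pos: [0.6285, 0.0258, 0.0274]
tool_rot: [0.707, 0.707, 0.002, 0.002]
contact_force: [0.1, 0.1, -0.0]
opening: 0.0349
t 10.25 pos [628.5  25.8  27.4] yaw_y -0.0 tilt [ 0.0051 -0.0006] F [ 0.1  0.1 -0. ] M [-0.05  0.06 -0.04] open 34.9 q [ 0.04  0.51 -0.25  0.81 -0.    1.61]
-> [627.5, 26, 26] shift [ 0.2 -1.   1.4] turn -0.0
```

```bash
python3 -m crank '[0,0,-20,0,-1,0,0,-70,0,-1,0,0,-120,0,-1,0,0,-153,0,-1,0,0,-153,0,-1]' 60; python3 go.py '[[444.7,20.7,180]]'
```

```text
time: 10.75
ee_pos: [0.6312, 0.026, 0.1863]
tool_rot: [0.707, 0.707, 0.005, 0.005]
contact_force: [1.1, 0.4, -2.4]
opening: 0.0345
t 10.75 pos [631.2  26.  186.3] yaw_y -0.0 tilt [ 0.0144 -0.0002] F [ 1.1  0.4 -2.4] M [-0.01 -0.1  -0.01] open 34.5 q [ 0.04  0.38 -0.06  1.12 -0.    1.61]
-> [444.7, 20.7, 180] shift [  -5.4 -186.6    3.6] turn -0.0
```

```bash
python3 -m crank '[-5,-187,3,0,-1,-5,-187,3,0,-1,-5,-187,3,0,-1,-5,-187,3,0,-1,-5,-187,3,0,-1]' 60;  python3 -m crank '[0,0,0,0,-1,0,0,0,0,-1]'; python3 go.py '[[444.7,20.7,180],[444.7,20.7,134]]';python3 - <<'E'
from h import *
p=eyes.read_camera('side');show(p,'s5')
for n,z in (('tier_large',.03),('tier_medium',.155)):
    for d in spotter.trace(n,p)[:1]: print(n,d['confidence'],np.round(d['box']),np.round(fit(p,n,d['pixels'],(.445,.021),z),4))
E
```

```text
time: 11.25
ee_pos: [0.4382, 0.0209, 0.1788]
tool_rot: [0.707, 0.707, 0.003, 0.003]
contact_force: [0.4, -0.5, -2.5]
opening: 0.0345
time: 11.45
ee_pos: [0.4381, 0.0209, 0.1782]
tool_rot: [0.707, 0.707, 0.003, 0.003]
contact_force: [-0.1, -0.3, -2.2]
opening: 0.0345
t 11.45 pos [438.1  20.9 178.2] yaw_y -0.0 tilt [ 0.0076 -0.0005] F [-0.1 -0.3 -2.2] M [ 0.02 -0.01 -0.03] open 34.5 q [ 0.05  0.04 -0.51  1.02 -0.    1.62]
-> [444.7, 20.7, 180] shift [-0.2  6.6 -1.8] turn -0.0
-> [444.7, 20.7, 134] shift [-0.1  6.2 44.2] turn -0.0
tier_large 0.9 [251. 207.  56.  43.] [0.4452 0.023  0.     0.9585]
tier_medium 0.9 [244. 160.  48.  41.] [0.436  0.0184 0.     0.8905]
```

View pics/s5.png

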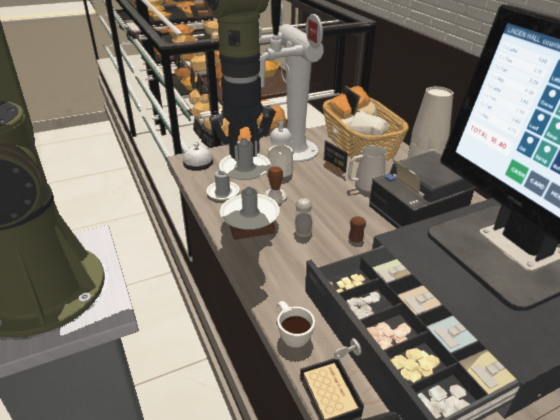

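```bash
python3 -m crank '[0,6,44,0,-1,0,6,44,0,-1,0,6,44,0,-1,0,6,44,0,-1]' 60; python3 go.py '[[444.7,20.7,117.4]]'
```

```text
time: 12.0
ee_pos: [0.4462, 0.0209, 0.1356]
tool_rot: [0.707, 0.707, 0.003, 0.003]
contact_force: [0.4, -0.0, -2.0]
opening: 0.0347
t 12.00 pos [446.2  20.9 135.6] yaw_y -0.0 tilt [ 0.0092 -0.0004] F [ 0.4 -0.  -2. ] M [ 0.05 -0.04  0.02] open 34.7 q [ 0.05  0.09 -0.56  0.92 -0.    1.62]
-> [444.7, 20.7, 117.4] shift [-0.2 -1.7 18.2] turn -0.0
```

```bash
python3 -m crank '[0,-2,7,0,-1,0,-2,12,0,-1,0,-2,15,0,-1,0,-2,18,0,-1,0,-2,18,0,-1]' 60; python3 go.py '[[444.7,20.7,117.4]]'
```

```text
time: 12.5
ee_pos: [0.4444, 0.0209, 0.1175]
tool_rot: [0.707, 0.707, 0.003, 0.003]
contact_force: [0.1, 0.9, -2.1]
opening: 0.0344
t 12.50 pos [444.4  20.9 117.5] yaw_y -0.0 tilt [ 0.0093 -0.0004] F [ 0.1  0.9 -2.1] M [-0.02 -0.   -0.02] open 34.4 q [ 0.05  0.1  -0.59  0.87 -0.    1.62]
-> [444.7, 20.7, 117.4] shift [-0.2  0.3  0.1] turn -0.0
```

```bash
python3 -m crank '[0,0,1,0,-1,0,0,2,0,-1,0,0,2,0,-1]' 60; python3 go.py '[[444.7,20.7,117.4]]'
```

```text
time: 12.8
ee_pos: [0.4449, 0.0209, 0.1172]
tool_rot: [0.707, 0.707, 0.004, 0.004]
contact_force: [-5.8, 0.1, 14.8]
opening: 0.0344
t 12.80 pos [444.9  20.9 117.2] yaw_y -0.0 tilt [ 0.0105 -0.0003] F [-5.8  0.1 14.8] M [-0.09  1.39 -0.03] open 34.4 q [ 0.05  0.1  -0.59  0.87 -0.    1.62]
-> [444.7, 20.7, 117.4] shift [-0.2 -0.2 -0.2] turn -0.0
```

```bash
python3 -m crank '[0,0,0,0,0.1,0,0,0,0,0.1,0,0,0,0,0.1,0,0,0,0,0.6,0,0,0,0,0.6]'; python3 -m crank '[0,0,-50,0,1,0,0,-100,0,1,0,0,-100,0,1,0,0,-100,0,1]'; python3 go.py '[[434,171,200]]'
python3 - <<'E'
from h import *
p=eyes.read_camera('side');show(p,'s6')
for n,z in (('tier_large',.03),('tier_medium',.09)):
    for d in spotter.trace(n,p)[:1]: print(n,d['confidence'],np.round(d['box']),np.round(fit(p,n,d['pixels'],(.445,.021),z),4))
E
```

```text
time: 13.3
ee_pos: [0.4448, 0.0209, 0.117]
tool_rot: [0.707, 0.707, 0.004, 0.004]
contact_force: [0.1, 1.1, -0.4]
opening: 0.0685
time: 13.7
ee_pos: [0.4449, 0.021, 0.2183]
tool_rot: [0.707, 0.707, 0.005, 0.005]
contact_force: [0.4, -0.0, -0.8]
opening: 0.0851
t 13.70 pos [444.9  21.  218.3] yaw_y -0.0 tilt [ 0.0133 -0.0001] F [ 0.4 -0.  -0.8] M [-0.01  0.04 -0.02] open 85.1 q [ 0.05  0.02 -0.43  1.11 -0.    1.62]
-> [434, 171, 200] shift [150.  -11.2  18.1] turn -0.0
tier_large 0.7 [251. 212.  59.  33.] [0.4462 0.0235 0.     0.7675]
tier_medium 0.94 [248. 186.  50.  38.] [0.4455 0.0242 0.     0.9187]
```

View pics/s6.png

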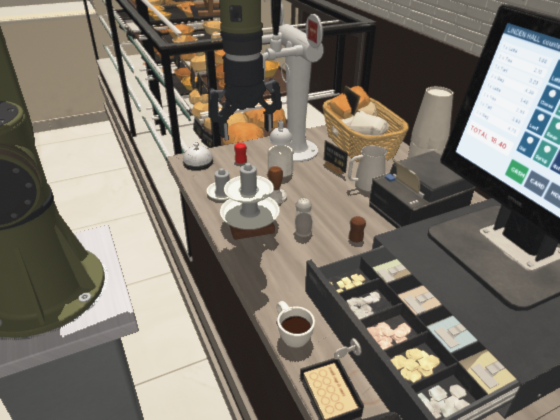

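```bash
python3 -m crank '[150,-11,0,0,1,150,-11,0,0,1,150,-11,10,0,1,150,-11,30,0,1,150,-11,30,0,1]'; python3 -m crank '[0,0,0,0,1,0,0,0,0,1]'; python3 wfit.py w7 tier_small,434,171,0;python3 go.py '[[434,171,26]]'
```

```text
time: 14.35
ee_pos: [0.4291, 0.1712, 0.182]
tool_rot: [0.706, 0.708, -0.001, 0.002]
contact_force: [-0.1, -0.6, -0.6]
opening: 0.0851
time: 14.55
ee_pos: [0.4286, 0.1703, 0.1817]
tool_rot: [0.707, 0.708, -0.001, 0.001]
contact_force: [0.5, -0.0, -0.9]
opening: 0.0853
t 14.55 pos [428.6 170.3 181.7] yaw_y 0.1 tilt [ 0.     -0.0038] F [ 0.5 -0.  -0.9] M [ 0.02 -0.01 -0.01] open 85.3 q [ 0.38  0.08 -0.45  1.04 -0.    1.95]
tier_small 0.95 [281. 182.  94.  88.] [0.4309 0.1693 0.     0.9719]
t 14.65 pos [429.5 170.4 182.4] yaw_y 0.1 tilt [ 0.002 -0.003] F [-0.2  0.1  1.3] M [-0.03  0.02  0.  ] open 85.4 q [ 0.38  0.08 -0.45  1.04 -0.    1.95]
-> [434, 171, 26] shift [  1.    4.2 156.4] turn 0.1
```

View pics/w7.png

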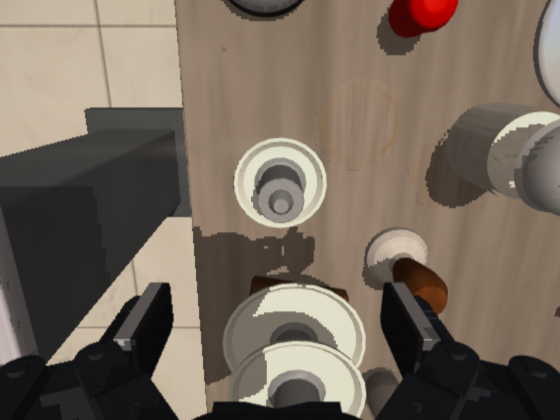

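```bash
python3 -m crank '[0,2,50,0,1,0,2,100,0,1,0,2,156,0,1,0,2,156,0,1,0,2,156,0,1]'; python3 go.py '[[432,170,26]]'
```

```text
time: 15.15
ee_pos: [0.4311, 0.1691, 0.0264]
tool_rot: [0.707, 0.707, -0.002, 0.001]
contact_force: [-0.3, 0.7, 0.2]
opening: 0.0854
t 15.15 pos [431.1 169.1  26.4] yaw_y 0.0 tilt [-0.0004 -0.004 ] F [-0.3  0.7  0.2] M [ 0.03 -0.01 -0.03] open 85.4 q [ 0.38  0.25 -0.65  0.67 -0.    1.95]
-> [432, 170, 26] shift [0.9 0.9 0.4] turn 0.0
```

```bash
python3 -m crank '[0.5,1,0,0,1,0.5,1,0,0,-1,0.5,1,0,0,-1,0.5,1,0,0,-1,0.5,1,0,0,-1]' 60; python3 -m crank '[0,0,0,0,-1,0,0,0,0,-1,0,0,0,0,-1,0,0,0,0,-1]' 60;python3 go.py '[[432,170,26]]'
```

```text
time: 15.65
ee_pos: [0.4327, 0.17, 0.0274]
tool_rot: [0.707, 0.707, -0.001, 0.001]
contact_force: [-2.0, -0.9, 7.0]
opening: 0.0345
time: 16.05
ee_pos: [0.4327, 0.17, 0.0275]
tool_rot: [0.707, 0.707, -0.001, 0.001]
contact_force: [-0.2, 0.2, 1.8]
opening: 0.0347
t 16.05 pos [432.7 170.   27.5] yaw_y 0.0 tilt [ 0.0008 -0.0032] F [-0.2  0.2  1.8] M [-0.04  0.15 -0.  ] open 34.7 q [ 0.38  0.25 -0.64  0.67 -0.    1.95]
-> [432, 170, 26] shift [-0.  -0.7  1.5] turn 0.0
```

```bash
python3 -m crank '[0,0,-20,0,-1,0,0,-70,0,-1,0,0,-120,0,-1,0,0,-170,0,-1,0,0,-200,0,-1]' 60; python3 go.py '[[444.8,20.9,230]]'
```

```text
time: 16.55
ee_pos: [0.4335, 0.171, 0.2311]
tool_rot: [0.707, 0.707, 0.001, 0.002]
contact_force: [1.6, 0.0, -1.2]
opening: 0.0347
t 16.55 pos [433.5 171.  231.1] yaw_y 0.0 tilt [ 0.0045 -0.0018] F [ 1.6  0.  -1.2] M [ 0.08 -0.1  -0.03] open 34.7 q [ 0.38  0.06 -0.36  1.15 -0.    1.95]
-> [444.8, 20.9, 230] shift [-150.1   11.2    1.5] turn 0.0
```

```bash
python3 -m crank '[-150,11,0,0,-1,-150,11,0,0,-1,-150,11,0,0,-1,-150,11,0,0,-1,-150,11,0,0,-1]' 60;  python3 -m crank '[0,0,0,0,-1,0,0,0,0,-1]'; python3 go.py '[[444.8,20.9,195]]';python3 - <<'E'
from h import *
p=eyes.read_camera('side');show(p,'s8')
for n,z in (('tier_medium',.09),('tier_small',.2025)):
    for d in spotter.trace(n,p)[:1]: print(n,d['confidence'],np.round(d['box']),np.round(fit(p,n,d['pixels'],(.445,.021),z),4))
E
```

```text
time: 17.05
ee_pos: [0.4443, 0.0199, 0.2312]
tool_rot: [0.708, 0.706, 0.001, 0.002]
contact_force: [0.5, 0.6, -0.4]
opening: 0.0347
time: 17.25
ee_pos: [0.444, 0.0211, 0.2309]
tool_rot: [0.708, 0.707, 0.001, 0.002]
contact_force: [0.1, -0.2, -1.0]
opening: 0.035
t 17.25 pos [444.   21.1 230.9] yaw_y -0.1 tilt [ 0.0031 -0.0012] F [ 0.1 -0.2 -1. ] M [-0.04 -0.02 -0.02] open 35.0 q [ 0.05  0.02 -0.4   1.15 -0.    1.62]
-> [444.8, 20.9, 195] shift [-0.1  0.6 35.9] turn -0.1
tier_medium 0.24 [250. 215.  60.  29.] [ 0.4122 -0.0595  0.      0.7022]
tier_small 0.83 [245. 134.  39.  40.] [0.446  0.027  0.     0.8996]
```

View pics/s8.png

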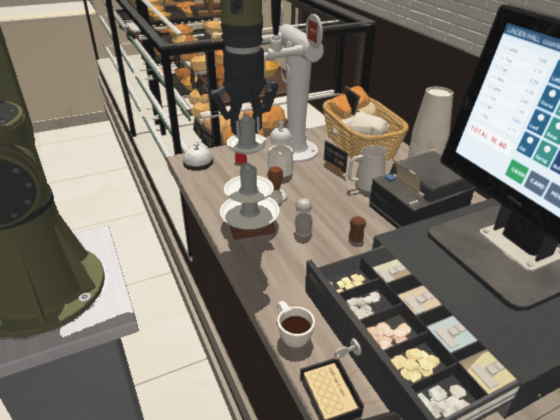

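```bash
python3 -m crank '[0,1,35,0,-1,0,1,35,0,-1,0,1,35,0,-1]' 60; python3 go.py '[[444.8,20.9,177.5]]'
```

```text
time: 17.7
ee_pos: [0.4445, 0.0214, 0.1959]
tool_rot: [0.707, 0.707, 0.0, 0.001]
contact_force: [0.2, 0.3, -0.6]
opening: 0.0348
t 17.70 pos [444.5  21.4 195.9] yaw_y -0.0 tilt [ 0.0016 -0.0014] F [ 0.2  0.3 -0.6] M [ 0.03 -0.02  0.04] open 34.8 q [ 0.05  0.04 -0.46  1.07 -0.    1.62]
-> [444.8, 20.9, 177.5] shift [-0.5  0.2 18.4] turn -0.0
```

```bash
python3 -m crank '[0,0,7,0,-1,0,0,12,0,-1,0,0,16,0,-1,0,0,19,0,-1,0,0,20,0,-1]' 60; python3 go.py '[[444.8,20.9,177.5]]'
```

```text
time: 18.2
ee_pos: [0.4457, 0.0214, 0.1772]
tool_rot: [0.707, 0.707, 0.001, 0.002]
contact_force: [-2.9, -0.4, 16.0]
opening: 0.0345
t 18.20 pos [445.7  21.4 177.2] yaw_y -0.0 tilt [ 0.0041 -0.0013] F [-2.9 -0.4 16. ] M [-0.07  0.79 -0.01] open 34.5 q [ 0.05  0.05 -0.49  1.02 -0.    1.62]
-> [444.8, 20.9, 177.5] shift [-0.5 -0.9 -0.3] turn -0.0
```

```bash
python3 -m crank '[0,0,0,0,0.1,0,0,0,0,0.1,0,0,0,0,0.1,0,0,0,0,0.6,0,0,0,0,0.6]'; python3 -m crank '[0,0,-40,0,1,0,0,-70,0,1,0,0,-80,0,1,0,0,-80,0,1]'; python3 go.py '[[641,-125,240]]'
python3 - <<'E'
from h import *
p=eyes.read_camera('side');show(p,'s9')
for n,z in (('tier_medium',.09),('tier_small',.150)):
    for d in spotter.trace(n,p)[:1]: print(n,d['confidence'],np.round(d['box']),np.round(fit(p,n,d['pixels'],(.445,.021),z),4))
E
```

```text
time: 18.7
ee_pos: [0.4456, 0.0214, 0.1771]
tool_rot: [0.707, 0.707, 0.001, 0.002]
contact_force: [0.5, -0.5, 0.2]
opening: 0.0684
time: 19.1
ee_pos: [0.4464, 0.0215, 0.2583]
tool_rot: [0.707, 0.707, 0.002, 0.003]
contact_force: [-0.0, 0.2, -0.3]
opening: 0.0852
t 19.10 pos [446.4  21.5 258.3] yaw_y -0.0 tilt [ 0.0067 -0.0012] F [-0.   0.2 -0.3] M [-0.02 -0.01 -0.02] open 85.2 q [ 0.05  0.01 -0.35  1.21 -0.    1.62]
-> [641, -125, 240] shift [-146.5  194.6   19.8] turn -0.0
tier_medium 0.72 [249. 192.  48.  29.] [0.4456 0.023  0.     0.8169]
tier_small 0.71 [246. 156.  42.  38.] [0.446  0.0259 0.     0.9337]
```

View pics/s9.png

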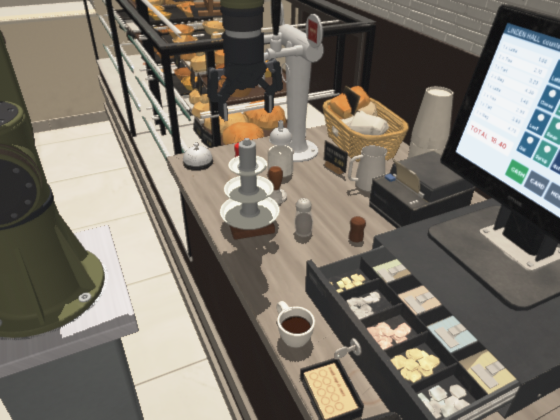

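```bash
python3 -m crank '[-146,190,0,0,1,-146,190,0,0,1,-146,190,20,0,1,-146,190,50,0,1,-146,190,60,0,1]'; python3 -m crank '[0,0,0,0,1,0,0,0,0,1]'; python3 wfit.py w10 top_knob,641,-125,0;python3 go.py '[[641,-125,20]]'
```

```text
time: 19.75
ee_pos: [0.6333, -0.124, 0.1974]
tool_rot: [0.707, 0.707, 0.0, 0.001]
contact_force: [0.4, -0.2, 0.1]
opening: 0.0855
time: 19.95
ee_pos: [0.6317, -0.1242, 0.1937]
tool_rot: [0.708, 0.706, -0.001, -0.001]
contact_force: [-0.3, 0.1, 0.3]
opening: 0.0852
t 19.95 pos [ 631.7 -124.2  193.7] yaw_y -0.1 tilt [-0.0037 -0.0002] F [-0.3  0.1  0.3] M [ 0.01  0.01 -0.01] open 85.2 q [-0.19  0.42  0.01  1.17 -0.    1.38]
top_knob 0.84 [290. 189.  44.  51.] [ 0.6398 -0.1245  0.      0.9121]
t 20.05 pos [ 632.4 -123.4  197.2] yaw_y -0.0 tilt [ 0.0012 -0.0011] F [-0.2  0.4 -0.1] M [-0.03  0.   -0.02] open 85.5 q [-0.19  0.41  0.01  1.17 -0.    1.38]
-> [641, -125, 20] shift [ -1.4   8.4 177.2] turn -0.0
```

View pics/w10.png

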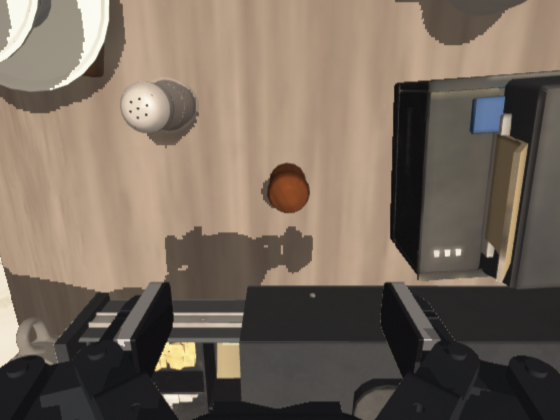

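```bash
python3 -m crank '[-1,8,60,0,1,-1,8,120,0,1,-1,8,150,0,1,-1,8,174,0,1,-1,8,174,0,1]'; python3 go.py '[[640.5,-125,22]]'
```

```text
time: 20.55
ee_pos: [0.6369, -0.1229, 0.0207]
tool_rot: [0.707, 0.707, -0.002, -0.002]
contact_force: [-0.8, 0.9, 0.1]
opening: 0.0854
t 20.55 pos [ 636.9 -122.9   20.7] yaw_y 0.0 tilt [-0.0046  0.0002] F [-0.8  0.9  0.1] M [-0.02  0.04 -0.02] open 85.4 q [-0.19  0.56 -0.19  0.83 -0.    1.38]
-> [640.5, -125, 22] shift [-2.1  3.6 -1.4] turn 0.0
```

```bash
python3 -m crank '[-2,3.5,-1.5,0,1,-2,3.5,-1.5,0,1,-2,3.5,-1.5,0,-1,-2,3.5,-1.5,0,-1,-2,3.5,-1.5,0,-1]' 50; python3 -m crank '[0,0,0,0,-1,0,0,0,0,-1,0,0,0,0,-1,0,0,0,0,-1]' 50;python3 go.py '[[641,-125,22]]'
```

```text
time: 21.05
ee_pos: [0.641, -0.1251, 0.0232]
tool_rot: [0.707, 0.707, -0.001, -0.001]
contact_force: [0.5, -0.1, -0.9]
opening: 0.0438
time: 21.45
ee_pos: [0.6413, -0.1251, 0.0235]
tool_rot: [0.707, 0.707, -0.001, -0.001]
contact_force: [0.1, 0.8, 2.6]
opening: 0.0308
t 21.45 pos [ 641.3 -125.1   23.5] yaw_y 0.0 tilt [-0.0027 -0.0003] F [0.1 0.8 2.6] M [-0.01  0.07 -0.02] open 30.8 q [-0.19  0.56 -0.17  0.84 -0.    1.38]
-> [641, -125, 22] shift [ 0.1 -0.3  1.5] turn 0.0
```

```bash
python3 -m crank '[0,0,-20,0,-1,0,0,-70,0,-1,0,0,-120,0,-1,0,0,-170,0,-1,0,0,-220,0,-1]' 50; python3 -m crank '[0,0,-40,0,-1,0,0,-40,0,-1,0,0,-40,0,-1]' 50; python3 wfit.py w11 top_knob,641,-125,262; python3 go.py '[[445,21.2,285]]'
```

```text
time: 21.95
ee_pos: [0.6413, -0.125, 0.245]
tool_rot: [0.707, 0.707, -0.001, -0.001]
contact_force: [0.8, 0.2, -1.2]
opening: 0.0302
time: 22.25
ee_pos: [0.642, -0.1251, 0.2857]
tool_rot: [0.707, 0.707, -0.001, -0.0]
contact_force: [-0.5, 1.1, -1.5]
opening: 0.0306
t 22.25 pos [ 642.  -125.1  285.7] yaw_y 0.0 tilt [-0.0015 -0.0004] F [-0.5  1.1 -1.5] M [ 0.   -0.01 -0.04] open 30.6 q [-0.19  0.41  0.21  1.37 -0.    1.38]
top_knob 0.88 [279. 293.  84. 124.] [ 0.6411 -0.1228  0.      0.8301]
t 22.35 pos [ 640.6 -124.8  283. ] yaw_y 0.0 tilt [-0.0064  0.0005] F [-0.5  0.5 -1.3] M [-0.03 -0.    0.01] open 30.4 q [-0.19  0.41  0.21  1.37 -0.    1.38]
-> [445, 21.2, 285] shift [ 146.2 -195.5   -0.6] turn 0.0
```

View pics/w11.png

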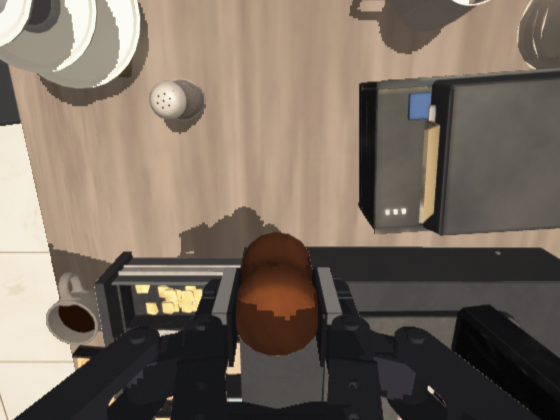

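```bash
python3 -m crank '[146,-195,0,0,-1,146,-195,0,0,-1,146,-195,0,0,-1,146,-195,0,0,-1,146,-195,0,0,-1]' 50; python3 -m crank '[0,0,0,0,-1,0,0,0,0,-1,0,0,0,0,-1]'
python3 - <<'E'
from h import *
p=eyes.read_camera('side');show(p,'s12')
for n,z in (('tier_small',.15),('top_knob',.2615)):
    for d in spotter.trace(n,p)[:2]: print(n,d['confidence'],np.round(d['box']),np.round(fit(p,n,d['pixels'],(.445,.021),z),4))
go([445,21.2,285],[445,21.2,250])
E
```

```text
time: 22.85
ee_pos: [0.4421, 0.022, 0.282]
tool_rot: [0.707, 0.707, -0.003, -0.004]
contact_force: [-0.1, 0.6, -0.3]
opening: 0.0306
time: 23.15
ee_pos: [0.4423, 0.0217, 0.2811]
tool_rot: [0.707, 0.707, -0.004, -0.004]
contact_force: [-0.1, -0.2, -0.9]
opening: 0.0303
tier_small 0.89 [248. 158.  42.  40.] [0.4454 0.0255 0.     0.9312]
top_knob 0.49 [236. 151.   5.   9.] [0.445 0.021 0.    0.   ]
t 23.30 pos [442.9  21.4 281.5] yaw_y -0.0 tilt [-0.0113  0.0006] F [ 0.1 -1.8 -0.4] M [ 0.04 -0.    0.  ] open 30.9 q [ 0.05  0.01 -0.29  1.28  0.    1.62]
-> [445, 21.2, 285] shift [-0.2  2.1 -3.5] turn -0.0
-> [445, 21.2, 250] shift [-0.2  2.5 31.5] turn -0.0
```

View pics/s12.png

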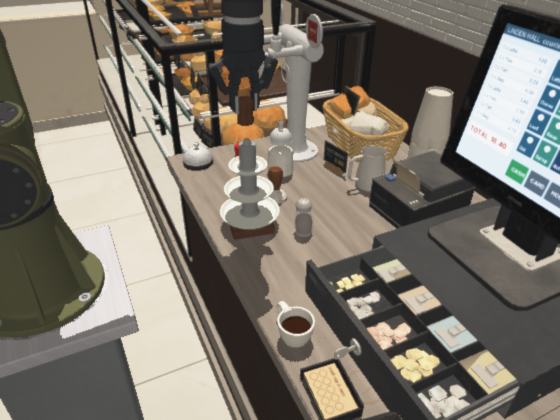

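```bash
python3 -m crank '[0,2.5,31,0,-1,0,2.5,31,0,-1,0,2.5,31,0,-1,0,2.5,31,0,-1]' 50; python3 go.py '[[445.2,21.2,233.5]]'
```

```text
time: 23.7
ee_pos: [0.4456, 0.0212, 0.2514]
tool_rot: [0.707, 0.707, -0.004, -0.004]
contact_force: [0.1, 0.6, 0.3]
opening: 0.0305
t 23.70 pos [445.6  21.2 251.4] yaw_y -0.1 tilt [-0.0107  0.0006] F [0.1 0.6 0.3] M [-0.03 -0.02 -0.05] open 30.5 q [ 0.05  0.02 -0.35  1.21  0.    1.62]
-> [445.2, 21.2, 233.5] shift [-0.1 -0.2 17.9] turn -0.1
```

```bash
python3 -m crank '[0,0,6,0,-1,0,0,11,0,-1,0,0,15,0,-1,0,0,18,0,-1,0,0,19,0,-1]' 50; python3 go.py '[[445.2,21.2,233.5]]'
```

```text
time: 24.2
ee_pos: [0.4463, 0.0213, 0.2333]
tool_rot: [0.707, 0.707, -0.003, -0.003]
contact_force: [-1.3, -1.3, 12.2]
opening: 0.0307
t 24.20 pos [446.3  21.3 233.3] yaw_y -0.1 tilt [-0.0081  0.0006] F [-1.3 -1.3 12.2] M [-0.01  0.22  0.01] open 30.7 q [ 0.05  0.03 -0.38  1.17  0.    1.62]
-> [445.2, 21.2, 233.5] shift [-0.1 -1.1 -0.2] turn -0.1
```

Contact came at the expected height (233.3 mm against 233.5 mm), so I'll release and check.

```bash
python3 -m crank '[0,0,0,0,0.1,0,0,0,0,0.1,0,0,0,0,0.1,0,0,0,0,0.6,0,0,0,0,0.6]'; python3 -m crank '[0,0,-40,0,1,0,0,-80,0,1,0,0,-110,0,1,0,0,-110,0,1]';python3 -m crank '[-100,0,0,0,1,-150,0,0,0,1,-150,0,0,0,1,-150,0,0,0,1,-150,0,0,0,1]'
python3 - <<'E'
from h import *
st()
for c in ('side','top'):
    p=eyes.read_camera(c);show(p,c+'13')
    for n,z in (('stand_foot',0),('tier_large',.03),('tier_medium',.09),('tier_small',.15),('top_knob',.21)):
        for d in spotter.trace(n,p)[:2]: print(c,n,round(d['confidence'],2),np.round(d['box']),np.round(fit(p,n,d['pixels'],(.445,.021),z),4))
    for n in ('salt_mill','tamper','sugar_pourer','coffee_cup'):
        for d in spotter.trace(n,p)[:1]: b=d['box'];print(c,n,round(d['confidence'],2),np.round(b),np.round(fit(p,n,d['pixels'],ray(p,b[0],b[1],.02)),4))
    if c=='side':
        q=p['pixels'][110:250,180:320,::-1]; cv2.imwrite('pics/zoom13.png',cv2.resize(q,None,fx=4,fy=4,interpolation=cv2.INTER_CUBIC))
E
```

```text
time: 24.7
ee_pos: [0.4462, 0.0213, 0.2331]
tool_rot: [0.707, 0.707, -0.003, -0.003]
contact_force: [0.5, 1.3, 0.1]
opening: 0.0681
time: 25.1
ee_pos: [0.4492, 0.0213, 0.3473]
tool_rot: [0.707, 0.707, -0.0, -0.001]
contact_force: [0.5, 0.0, -0.7]
opening: 0.0856
time: 25.6
ee_pos: [0.4485, -0.1296, 0.3461]
tool_rot: [0.709, 0.706, -0.0, -0.002]
contact_force: [0.1, -0.0, -0.7]
opening: 0.0854
t 25.60 pos [ 448.5 -129.6  346.1] yaw_y -0.2 tilt [-0.003   0.0018] F [ 0.1 -0.  -0.7] M [ 0.02 -0.03 -0.03] open 85.4 q [-0.28  0.04 -0.12  1.42  0.    1.29]
side stand_foot 0.86 [253. 231.  47.  13.] [ 0.4467  0.0203 -0.2564  0.2723]
side stand_foot 0.75 [282. 149.  26.  53.] [0.445 0.021 0.    0.   ]
side tier_large 0.77 [249. 214.  65.  30.] [0.445  0.0211 0.     0.7799]
side tier_medium 0.61 [248. 189.  48.  27.] [0.4449 0.0245 0.     0.8173]
side tier_small 0.64 [247. 161.  39.  30.] [0.4455 0.0248 0.     0.7897]
side top_knob 0.68 [247. 132.  20.  29.] [0.4462 0.0266 0.     0.8567]
side top_knob 0.62 [237. 152.   8.   9.] [0.445 0.021 0.    0.   ]
side salt_mill 0.76 [304. 216.  19.  38.
[... 345 characters left out ...]
.79 [272. 256.  58.  58.] [0.4454 0.021  0.     0.2298]
top tier_medium 0.93 [274. 251.  53.  53.] [0.4456 0.0206 0.     0.339 ]
top tier_small 0.68 [272. 250.  41.  38.] [0.4449 0.021  0.     0.6692]
top tier_small 0.62 [275. 255.  58.  44.] [0.4259 0.0172 0.     0.1865]
top top_knob 0.57 [275. 246.  17.  23.] [0.445  0.0186 0.     0.8504]
top top_knob 0.55 [150. 217.  18.  17.] [0.445 0.021 0.    0.   ]
top salt_mill 0.72 [307. 210.  15.  20.] [ 0.546  -0.0589  0.      0.7487]
top tamper 0.7 [243. 213.  26.  22.] [0.5448 0.0959 0.     0.9388]
top sugar_pourer 0.68 [195. 182.  36.  38.] [0.6117 0.2051 0.     0.8673]
top coffee_cup 0.87 [426. 276.  28.  28.] [ 0.3916 -0.3183  0.      0.9288]
```

View pics/zoom13.png

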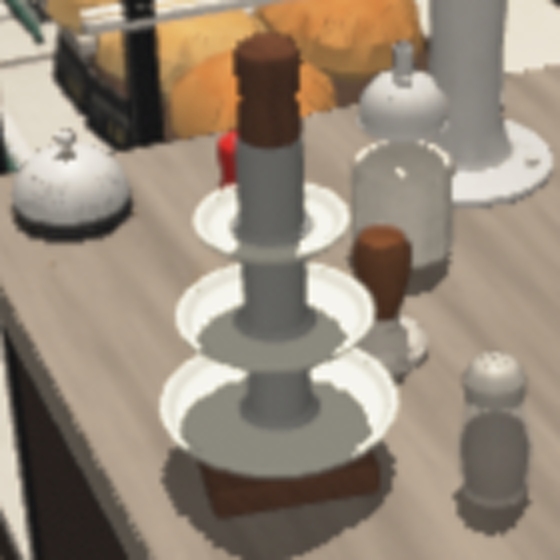

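View pics/top13.png

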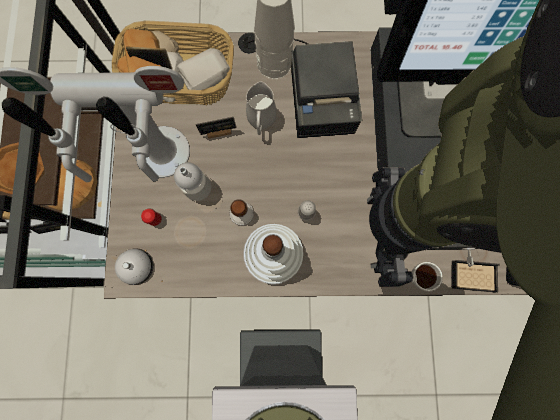

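```bash
python3 -m crank '[0,0,0,0,1,0,0,0,0,1]'; python3 -c "
from rig import r
print(r.finish_job())"
```

```text
time: 26.8
ee_pos: [0.449, -0.1288, 0.3471]
tool_rot: [0.708, 0.707, -0.0, -0.001]
contact_force: [0.2, 0.2, 0.6]
opening: 0.0854
the job is handed in; nothing more can be done
None
```

The cake stand is together on its foot, built in the order asked: large, medium, small, then the dark wooden knob (the red look-alike was left alone). I handed the job in at about 27 s, with the arm well clear; it reported no verdict.

- **Seating:** Every part made contact within 1 mm of its expected height, at a press of 21 N or less. The final side picture shows the stack upright and level with no gaps at the joints. The side and top camera fits put all the parts on one axis, near (0.445, 0.022) m. They differ by up to 8 mm in y at the knob, where one camera shows it up to 4.6 mm to one side and the other up to 3.4 mm to the other; I put this down to calibration.
- **Bystanders:** The tamper, cup and sugar pourer stand where they were, to within about 5 mm of fit scatter. The salt shaker's fits moved by up to 6.5 mm, but these were poor (about 0.74 overlap), and it still stands at the same spot in the pictures. Nothing I saw suggested the arm touched it.
- **Disagreements:** In the last check, the automatic outline fits of the foot, and of the large and medium tiers seen from above, matched poorly because other parts hide them. For those I relied on the side pictures and the contact heights.

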